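# Stack a toaster knob in its nest and press it with a push gauge

### The job

Put the toaster's control knob together in the round pocket of the nest: the knob body first, then the adhesive spacer ring on it, then the steel cap disc on top, each let go lying flat and fully down. Then take the push gauge out of its wooden stand and, keeping it upright, press its tip gently on the punched centre mark of the cap with about 4 newtons so that the adhesive takes; finish while still holding it pressed there. Leave the hammer, pliers and screwdriver where they lie.

Things in the scene. Friction and masses are not known exactly. Their poses are not given: they have to be found in the camera images.
- nest: Fixed nest: base plate 130 x 85 x 8 mm, on it two upright jaws (at +x and -x of its frame) with concave faces that form a round pocket; their outer faces are 45 mm from the pocket's axis, their top is 46 mm above the bench. A gap 34 mm wide runs between them along the nest's y axis, down to the plate: fingers closing along y fit beside a part. Origin: on the bench under the pocket's centre.
- pocket (a point): Centre of the pocket's floor, on the base plate's upper face, 8 mm above the bench; axes as the nest's. The pocket is 48 mm across and 38 mm deep, its top 8 mm flared outward to 60 mm.
- knob_body: Loose black plastic knob body with fine ribs round it: plain cylinder, 44 mm in diameter, 18 mm tall, about 45 g. Origin: centre of its underside; z is its axis.
- spacer: Loose brown fibre spacer ring with a dry pressure-sensitive film on its faces (it does not grab on touching): 44 mm outside, 24 mm hole, 8 mm thick, about 20 g. Origin: centre of its underside; z is its axis.
- cap: Loose steel cap disc, 44 mm in diameter, 6 mm thick, about 40 g, lying with its marked face up. Origin: centre of its underside; z is its axis.
- cap_mark (a point): The punched centre mark (a dot in a small ring) on the cap's top face, 6 mm above the cap's origin.
- stand: Fixed wooden block, 75 x 75 x 90 mm tall, with an upright through hole 23 mm across in its middle that holds the gauge. Origin: centre of its underside.
- gauge: Loose push gauge, about 160 g, upright in the stand, tip down. From its origin (centre of the barrel's lower end, 40 mm above the bench; z up its axis): sleeve 20 mm across from 0 to 50 mm, collar 30 mm across from 50 to 55 mm (rests on the stand), ribbed grip 24 mm across from 55 to 121 mm, top at 125 mm. Below sticks out an 8 mm plunger rod with a flat rubber tip 12 mm across.
- plunger (a joint): How far the gauge's spring plunger is pushed in, in m: 0 fully out, 0.024 at its stop. Pushing takes 0.5 N at once and then 0.25 N per mm more: 14 mm in is 4 N, where the broad black band on the rod meets the barrel's end (thin rings mark 1, 2, 3, 5 and 6 N).
- gauge_tip (a point): Centre of the gauge tip's flat end face: 36 mm below the gauge's origin when the plunger is fully out.
- hammer: Bystander: loose hammer 300 mm long with wooden handle, lying on the bench. Origin: middle of its length, on the bench.
- pliers: Bystander: loose long-nose pliers 180 mm long with black and red grips, lying on the bench. Origin: under the joint.
- screwdriver: Bystander: loose screwdriver 190 mm long with a black handle, lying on the bench. Origin: middle of its length, on the bench.
Not all that is in view belongs to the job. What is meant by the gauge is not blue or orange, and is the smaller of those in its own colour.

How it is judged:
By the outcome, as a careful person would: the job done as asked, in the order asked, and still so for the second after the job is handed in, while the arm keeps its last pose, push and grip.
It also fails if it takes over 72 s, if anything falls off the work surface, if the arm or the gripper's body presses on something with over 40 N, if the wrist force passes 120 N, or if a joint passes its speed limit or range.

### The arm

A 6-joint arm with a two-finger parallel gripper is mounted at the origin on the work surface. World frame = base frame: x ahead of the robot, y to its left, z up, the work surface at z = 0. Lengths are in m, angles in degrees, forces in N, time in s.
With the tool pointing down it reaches from about 0.275 to 0.75 m from the base axis. Payload 10.2 kg.
Tool frame: the origin (TCP) lies on the centre line of the jaws, within the pads' length; the fingertips stand 8 mm ahead of it and the grasp point (between the pads) lies 11 mm behind it; y points along the fingers, x is the direction in which the jaws open and shut, and the axes are right-handed (so a half turn about y gives the same grasp; the last joint's range is limited). The gripper opens to 88 mm and grips with 3 to 60 N. Pads are 18 mm wide; open, the fingers measure 123 mm over their backs; the gripper's body (75 mm by 187 mm) begins 45 mm behind the grasp point.
Start: joints at [54.523, 17.928, 85.812, -0, 76.261, -12.8], TCP at [0.202, 0.484, 0.247] pointing down, gripper open.
Joint ranges: [-168.41, 168.41], [-55.51, 124.54], [10.69, 146.95], [-70.63, 250.63], [1, 178], [-165.06, 165.06]. Speed limits (degrees/s): [136.94, 136.94, 172.46, 180, 180, 180].

### API

Orientations are given as [roll, pitch, yaw] about the fixed x, y, z axes, in that order (R = Rz(yaw) Ry(pitch) Rx(roll)).
In Python, from plant import ctrl gives the robot as it stands.
- The arm moves only by the tool servo_tool, never from a script. Its argument "moves" is text: rows parted by semicolons, each of 6 numbers parted by spaces: the shift along the tool's x, y, z in mm, then the turn, a rotation vector about the tool's x, y, z in degrees. A call has 1 to 8 rows; each row shifts and turns the commanded pose from where the row before left it, along the tool's axes as they then stand; what a row does not reach is not made up. A row lasts 1/12 s, in which the tool goes at most 41.7 mm and 7.16 degrees, less where a joint would pass 70% of its speed; a pose out of reach is approached as far as the arm can. A call is refused whole if a number of a shift passes 41.7 or a number of a turn 7.16, either way. A call with a gripper value outside its range is refused whole. "claw" is the closure, from 0 (fully open) to 1 (shut), set as the call begins (left out, the last holds). The fingers move at their own pace and stop on an object; "squeeze" is the grip in N (left out, the last holds). Time passes only in rows, so rows that do not move let the fingers close. It gives the time, the measured TCP pose, the force and the opening at its end, in the units of the state.
- ctrl.observe(): the state, without advancing time (a new reading comes with each control period).
- ctrl.grab_frame(name): name is "scene" or "top" or "wrist"; returns the picture (480x640x3 uint8, red, green, blue); there is no depth.
- ctrl.calibration(name): a dict with "camera_matrix" (3x3 intrinsics, pixels), "R" (3x3) and "t" (3): a world point X has camera coordinates R X + t. Camera axes: x right, y down, z forward; pixel columns grow to the right and rows downward; lengths in m; the calibration is good to about 2 mm. A picture is of the moment at which its call begins: read the wrist's pose just before it. calibration takes no time and is no camera call; for the wrist camera it gives the pose at the moment of the call.
- ctrl.hand_in(): hands the job in, once; it reports no verdict.
The state is a dict: "clock": time; "qpos": joint angles; "qd": joint speeds; "joint_torque": joint torques, N m; "tcp_pos": TCP position; "eef_rot": TCP orientation; "wrist_force": force on the tool from outside, world axes, zero at the start; "wrist_torque": the same for the moment, N m; "gripper_width": finger opening in m.
Only numpy, scipy, OpenCV 4.12 (cv2) and the standard library are available. Lean on these libraries where they do the work, as an engineer would, in place of code of your own. Each camera call takes 0.05 s, during which the arm holds its last target. There are 200 camera calls.

## Working session

There is one attempt and no reset: what is moved stays moved. The work goes in short steps, Python scripts to look and compute and a tool call to move; the robot and the scene stay as the last step left them, time stands still between calls to the robot, and variables do not carry over. Pictures are saved under pics/ and viewed, about 8 in all and at most 12, crops included, and the job is handed in when it is done.

Besides the shell and the picture viewer there is one more tool, called after "Emit:" as name(argument=value, ...) on one line, values as JSON. servo_tool: Moves the arm, as the interface text tells. Its arguments: {"type":"object","properties":{"moves":{"type":"string"},"claw":{"type":"number"},"squeeze":{"type":"number"}},"required":["moves"]}

```bash
mkdir -p pics
cat > h.py <<'E'
import numpy as np,cv2
from plant import ctrl
def ray(name,u,v,z,cal=None):
    c=cal or ctrl.calibration(name);K=np.array(c["camera_matrix"]);R=np.array(c["R"]);t=np.array(c["t"])
    d=R.T@np.linalg.solve(K,[u,v,1.]);o=-R.T@t
    return o+d*(z-o[2])/d[2]
def proj(name,X,cal=None):
    c=cal or ctrl.calibration(name);p=np.array(c["camera_matrix"])@(np.array(c["R"])@np.array(X)+np.array(c["t"]))
    return p[:2]/p[2]
def snap(name,f,crop=None,s=1):
    im=ctrl.grab_frame(name)
    if crop: im=im[crop[1]:crop[3],crop[0]:crop[2]]
    im=cv2.resize(im,None,fx=s,fy=s,interpolation=cv2.INTER_CUBIC)
    cv2.imwrite(f"pics/{f}.png",im[:,:,::-1]);
E
python3 - <<'E'
from h import *
for n in("top","scene"):
    im=ctrl.grab_frame(n); cv2.imwrite(f"pics/{n}0.png",im[:,:,::-1])
    c=ctrl.calibration(n);print(n,-np.array(c["R"]).T@c["t"],np.array(c["camera_matrix"])[0,0],np.round(c["R"],2).tolist())
s=ctrl.observe();print(s["clock"],s["tcp_pos"],s["eef_rot"],s["gripper_width"])
E
```

```text
top [ 0.38985786 -0.02384162  1.25420614] 584.4681031306433 [[-0.0, -1.0, 0.0], [-0.99, 0.0, -0.15], [0.15, -0.0, -0.99]]
scene [1.06823086 0.44722234 0.47877975] 445.6767486907658 [[-0.68, 0.73, -0.03], [0.41, 0.35, -0.84], [-0.61, -0.59, -0.54]]
0.1 [0.20230496 0.48424502 0.24624006] [-8.99868359e+01  6.30392859e-02  6.73226045e+01] 0.08783029982470834
```

View pics/top0.png

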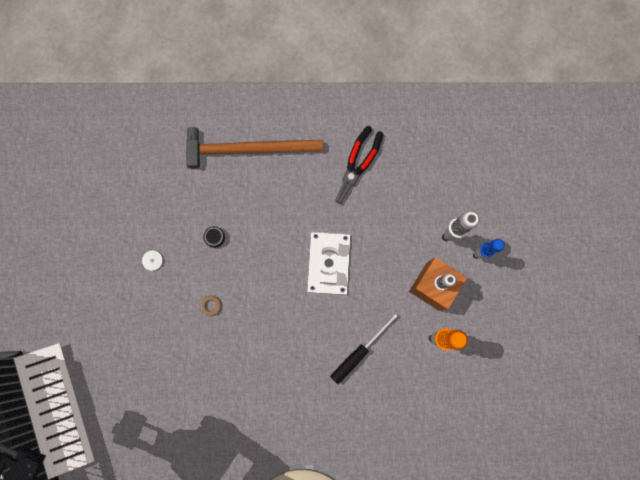

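View pics/scene0.png

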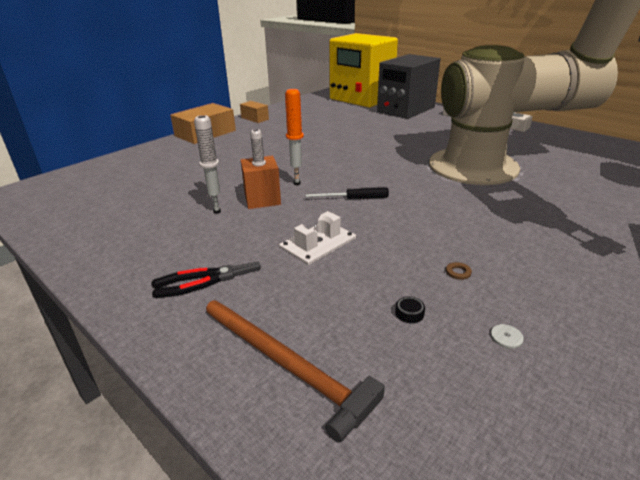

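Gauge candidates in the top view are tall white (462,224), blue (492,248), orange (452,340) and white in the stand (446,283). By the description it is the smaller white one, in the stand. Next I measure everything and take a close crop of that choice.

Run:
```python
from h import *
im=cv2.imread("pics/top0.png")
bg=cv2.medianBlur(im,3).astype(int)
hsv=cv2.cvtColor(im,cv2.COLOR_BGR2HSV)
def blob(box,m,z,name):
    x0,y0,x1,y1=box; mm=np.zeros(m.shape,np.uint8);mm[y0:y1,x0:x1]=m[y0:y1,x0:x1]*255
    cs,_=cv2.findContours(mm,cv2.RETR_EXTERNAL,cv2.CHAIN_APPROX_NONE)
    c=max(cs,key=cv2.contourArea);r=cv2.minAreaRect(c);(u,v)=r[0]
    w=[ray("top",p[0],p[1],z) for p in cv2.boxPoints(r)]
    print(name,np.round((u,v),1),np.round(r[1],1),"world",np.round(np.mean(w,0),4),"sides",np.round([np.linalg.norm(w[0]-w[1]),np.linalg.norm(w[1]-w[2])],4),
     "dir01",np.degrees(np.arctan2(*(w[1]-w[0])[[1,0]])).round(1))
V=hsv[...,2];S=hsv[...,1]
blob((195,220,235,255),V<75,.012,"knob")
blob((135,245,170,280),V>165,.006,"cap")
blob((195,290,228,322),(S>90),.004,"spacer")
blob((295,225,360,302),V>165,.008,"nest")
blob((400,250,480,320),(S>120),.09,"stand?")
for n,u,v in(("bigwhite",470,219),("blue",497,245),("orange",458,340)):
    for z in(.14,.2): print(n,z,ray("top",u,v,z).round(3))
for n,u,v in(("bigwhite tip",446,238),("blue tip",476,256),("orange tip",432,337)): print(n,ray("top",u,v,.0).round(3))
print("gauge top",ray("top",449,281,.165))
print("scene: stand corner check",proj("scene",ray("top",449,281,.165)))
sc=cv2.imread("pics/scene0.png")[95:265,170:370];tp=im[190:360,400:540]
a=cv2.resize(sc,None,fx=2.5,fy=2.5,interpolation=2);b=cv2.resize(tp,(280,425-85),interpolation=2)
o=np.zeros((425,780,3),np.uint8);o[:,:500]=a;o[:340,500:]=b;cv2.imwrite("pics/crop1.png",o)
c=ctrl.calibration("wrist");s=ctrl.observe();p=-np.array(c["R"]).T@c["t"]
y=np.radians(s["eef_rot"][2]);print("cam off tool x,z,up",(p-s["tcp_pos"])@[np.cos(y),np.sin(y),0],(p-s["tcp_pos"])@[-np.sin(y),np.cos(y),0],p[2]-s["tcp_pos"][2],"view",np.round(c["R"][2],2))
```

```text
knob [213. 236.] [14. 14.] world [0.5937 0.1888 0.012 ] sides [0.0302 0.0305] dir01 -90.0
cap [151.5 260. ] [20. 19.] world [0.5426 0.3205 0.006 ] sides [0.0409 0.0433] dir01 -90.1
spacer [210.5 305.5] [19. 19.] world [0.4452 0.1918 0.004 ] sides [0.0405 0.0402] dir01 -90.1
nest [328.2 262.5] [40.  60.8] world [ 0.537  -0.0589  0.008 ] sides [0.1314 0.0866] dir01 -3.5
stand? [438.1 284.2] [42.3 42.5] world [ 0.4834 -0.2757  0.09  ] sides [0.0863 0.0836] dir01 -33.4
bigwhite 0.14 [ 0.606 -0.331  0.14 ]
bigwhite 0.2 [ 0.594 -0.315  0.2  ]
blue 0.14 [ 0.555 -0.381  0.14 ]
blue 0.2 [ 0.546 -0.362  0.2  ]
orange 0.14 [ 0.374 -0.299  0.14 ]
orange 0.2 [ 0.375 -0.284  0.2  ]
bigwhite tip [ 0.591 -0.316  0.   ]
blue tip [ 0.551 -0.379  0.   ]
orange tip [ 0.378 -0.279  0.   ]
gauge top [ 0.48305421 -0.28010058  0.165     ]
scene: stand corner check [256.60993706 129.95083075]
cam off tool x,z,up 0.0005323676892468704 0.08434915925472586 0.13712271819632482 view [ 0.29 -0.12 -0.95]
```

View pics/crop1.png

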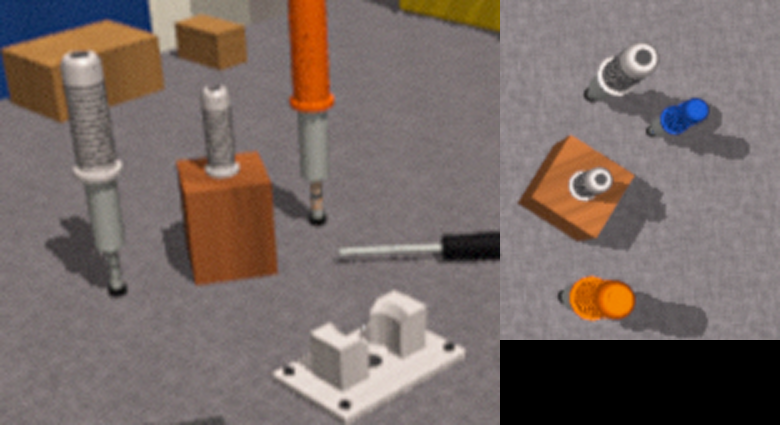

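Chosen: the small white gauge in the stand (crop (218,130)). The tall white one stands at crop (90,170), with blue and orange free-standing beside it. I'm turning the jaws to the nest's y axis and moving over the knob body.

Emit:
servo_tool(moves="0 0 0 0 -6.4 0; 0 0 0 0 -6.4 0; 0 0 0 0 -6.4 0; -20.8 9.7 -31.4 0 0 0; -20.8 9.7 -31.4 0 0 0; -20.8 9.7 -31.4 0 0 0; -20.8 9.7 -31.4 0 0 0; -20.8 9.7 -31.4 0 0 0", claw=0, squeeze=20)

```text
clock: 0.77
tcp_pos: [0.3538, 0.3697, 0.1976]
eef_rot: [-90.0, 0.0, 86.5]
wrist_force: [0.7, -0.2, -0.2]
gripper_width: 0.088
```

Emit:
servo_tool(moves="-20.8 9.7 -31.4 0 0 0; -20.8 9.7 -31.4 0 0 0; -20.8 9.7 -31.4 0 0 0; -20.8 9.7 -31.4 0 0 0; -20.8 9.7 -31.4 0 0 0; -20.8 9.7 -31.4 0 0 0; -20.8 9.7 -31.4 0 0 0; -20.8 9.7 -31.4 0 0 0")

```text
clock: 1.43
tcp_pos: [0.5946, 0.1883, 0.1197]
eef_rot: [-90.0, 0.0, 86.5]
wrist_force: [0.0, 1.1, 0.0]
gripper_width: 0.0881
```

```bash
cat >> h.py <<'E'
def tool(dw,s=None):
    from scipy.spatial.transform import Rotation as Ro
    s=s or ctrl.observe();return Ro.from_euler("xyz",s["eef_rot"],degrees=True).inv().apply(np.array(dw)*1000).round(1)
E
python3 - <<'E'
from h import *
s=ctrl.observe();c=ctrl.calibration("wrist");snap("wrist","w1")
print(s["clock"],s["tcp_pos"],s["eef_rot"],s["wrist_force"],proj("wrist",[.5937,.1888,.018],c))
E
```

```text
1.4333 [0.5945756  0.18827742 0.11972982] [-8.99562144e+01  5.68735256e-03  8.65087991e+01] [0.02146379 1.11099508 0.01465911] [315.25992307 242.9913491 ]
```

View pics/w1.png

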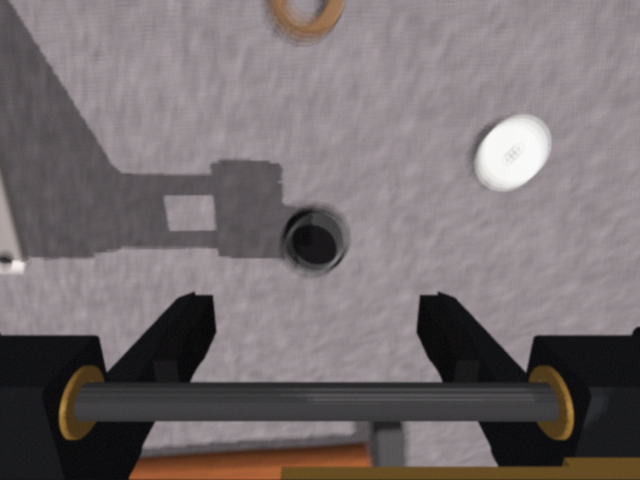

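The wrist view shows the knob at (316,241), the cap at (513,153) and the spacer at (306,12). The first two match the top-view estimate. I'll check the circle fits numerically.

Run:
```python
from h import *
c=ctrl.calibration("wrist");snap("wrist","w1b")
im=cv2.imread("pics/w1b.png");hsv=cv2.cvtColor(im,cv2.COLOR_BGR2HSV)
a=np.linspace(0,6.283,60)
def ext(X,z,r=.022):
    P=np.array([proj("wrist",[X[0]+r*np.cos(t),X[1]+r*np.sin(t),z],c) for t in a]);return P.min(0).round(1),P.max(0).round(1)
print("knob top",ext([.5937,.1888],.018),"bot",ext([.5937,.1888],0),"cap",ext([.5426,.3205],.006))
m=((hsv[...,2]>200)*255).astype(np.uint8);m[:,:450]=0;m[300:]=0
cs,_=cv2.findContours(m,0,1);k=max(cs,key=cv2.contourArea);e=cv2.fitEllipse(k);print("cap e",e,cv2.boundingRect(k),ray("wrist",*e[0],.006,c))
cv2.imwrite("pics/k.png",cv2.resize(im[180:300,250:380],None,fx=5,fy=5,interpolation=2))
```

```text
knob top (array([288.6, 205.7]), array([355.6, 269.3])) bot (array([290.4, 199.5]), array([353.1, 259.5])) cap (array([488.8, 107. ]), array([559.1, 178.1]))
cap e ((527.9353637695312, 140.2054901123047), (62.25210952758789, 74.2796630859375), 42.86697006225586) (494, 106, 69, 70) [0.54065389 0.32292022 0.006     ]
```

View pics/k.png

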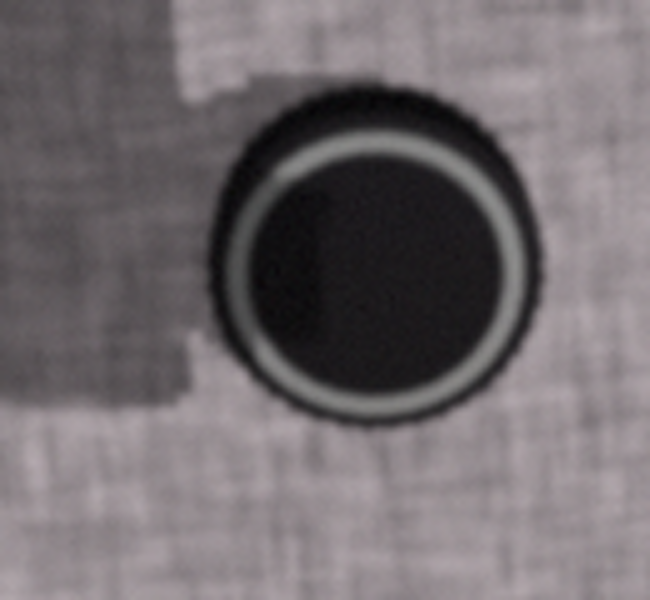

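Measured with the wrist camera, the knob is at about (0.5915, 0.1909) and the cap at (0.5407, 0.3229). Both differ from the top camera by the same (-2, +2) mm or so, which is within calibration. I'm grasping the knob with the wrist numbers.

Emit:
servo_tool(moves="2.4 30 3.3 0 0 0; 0 30 0 0 0 0; 0 25 0 0 0 0; 0 15 0 0 0 0; 0 8.5 0 0 0 0; 0 0 0 0 0 0; 0 0 0 0 0 0")

```text
clock: 2.12
tcp_pos: [0.5904, 0.1926, 0.0127]
eef_rot: [-90.0, -0.0, 86.5]
wrist_force: [0.2, -0.9, 1.0]
gripper_width: 0.0882
```

Emit:
servo_tool(moves="0 0 0 0 0 0; 0 0 0 0 0 0; 0 0 0 0 0 0; 0 0 0 0 0 0; 0 0 0 0 0 0; 0 0 0 0 0 0; 0 0 0 0 0 0; 0 0 0 0 0 0", claw=1, squeeze=20)

```text
clock: 2.78
tcp_pos: [0.5904, 0.1923, 0.0122]
eef_rot: [-90.0, 0.0, 86.5]
wrist_force: [-0.3, -0.2, 1.7]
gripper_width: 0.0434
```

Emit:
servo_tool(moves="0 -25 0 0 0 0; 0 -35 0 0 0 0; 0 -40 0 0 0 0; -40 0 -4 0 0 0; -40 0 -4 0 0 0; -40 0 -4 0 0 0; -40 0 -4 0 0 0; -40 0 -4 0 0 0")

```text
clock: 3.45
tcp_pos: [0.5979, -0.0103, 0.1122]
eef_rot: [-90.0, -0.0, 86.5]
wrist_force: [0.8, 0.1, -1.8]
gripper_width: 0.0432
```

Emit:
servo_tool(moves="-30 0 -4 0 0 0; -18 0 -1 0 0 0; 0 0 0 0 0 0; 0 0 0 0 0 0; 0 0 0 0 0 0; 0 0 0 0 0 0")

```text
clock: 3.95
tcp_pos: [0.6002, -0.0554, 0.1121]
eef_rot: [-90.0, -0.0, 86.6]
wrist_force: [-0.1, 0.1, -0.6]
gripper_width: 0.0434
```

Run:
```python
from h import *
s=ctrl.observe();c=ctrl.calibration("wrist");snap("wrist","w2")
print(s["clock"],s["tcp_pos"],s["eef_rot"],s["wrist_force"],s["gripper_width"])
for n,X in (("nest",[.535,-.0567,.008]),("tcp",s["tcp_pos"]),("knobtop",np.array(s["tcp_pos"])+[.001,0,.006])): print(n,proj("wrist",X,c))
```

```text
3.95 [ 0.60019565 -0.05539754  0.11207883] [-8.99870939e+01 -1.17358222e-02  8.66080199e+01] [-0.09289512  0.09251665 -0.57096668] 0.04341509332006644
nest [306.01010849 143.57176138]
tcp [313.95237563 326.18196498]
knobtop [314.04958696 336.45929553]
```

View pics/w2.png

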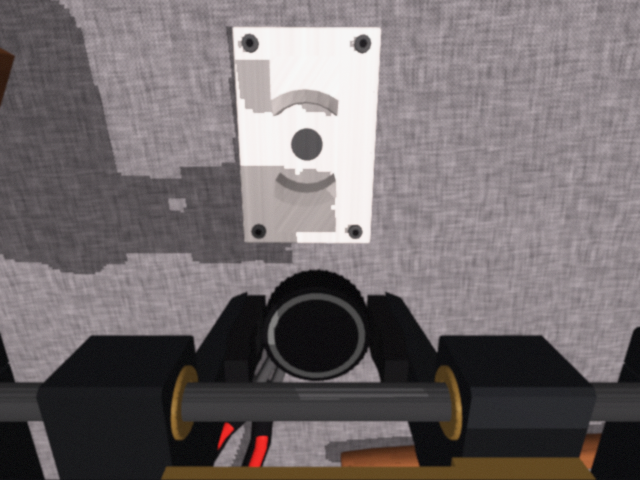

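The nest's screws are at (250,43), (363,43), (258,231) and (355,231), with the floor dot at (306,144). The knob is held level, with its top centred near (317,335).

Run:
```python
from h import *
c=ctrl.calibration("wrist");s=ctrl.observe();im=cv2.imread("pics/w2.png");g=cv2.cvtColor(im,cv2.COLOR_BGR2GRAY)
P=[]
for u,v in((250,43),(363,43),(258.5,231.5),(355,231.5),(306.5,144)):
    r=20 if v==144 else 10
    w=g[int(v)-r:int(v)+r+1,int(u)-r:int(u)+r+1].astype(float);m=(w<(95 if r>10 else 75));ys,xs=np.nonzero(m)
    p=(xs.mean()+int(u)-r,ys.mean()+int(v)-r);P.append(ray("wrist",*p,.008,c));print(np.round(p,1),P[-1].round(4))
P=np.array(P);print("mean4",P[:4].mean(0).round(4),"axis",np.degrees(np.arctan2(*(P[0]+P[1]-P[2]-P[3])[[1,0]])),np.linalg.norm(P[0]-P[2]),np.linalg.norm(P[0]-P[1]))
# knob: ellipse of light ring
m=((g>75)&(g<190)).astype(np.uint8);dark=(g<50).astype(np.uint8)*255;dark[:285]=0;dark[380:]=0;dark[:,:270]=0;dark[:,366:]=0
cs,_=cv2.findContours(dark,0,1)
mm=np.zeros_like(g);mm[290:378,274:362]=dark[290:378,274:362]
n,l,st,ce=cv2.connectedComponentsWithStats(mm)
k=l[335,318];cs,_=cv2.findContours((l==k).astype(np.uint8),0,1);e=cv2.fitEllipse(cs[0]);print("inner ellipse",e)
z=s["tcp_pos"][2]+(.018-.0122)
for zz in(z,z-.003):print("knob c",ray("wrist",*e[0],zz,c).round(4),s["tcp_pos"])
```

```text
[249.1  42.5] [ 0.4772 -0.0853  0.008 ]
[362.7  42.9] [ 0.4812 -0.0207  0.008 ]
[258.4 231. ] [ 0.5896 -0.0922  0.008 ]
[355.  232.1] [ 0.5942 -0.0281  0.008 ]
[306.4 144. ] [ 0.5353 -0.0565  0.008 ]
mean4 [ 0.5355 -0.0566  0.008 ] axis 176.37480268091332 0.11257913977887875 0.06478764464710464
inner ellipse ((316.09954833984375, 335.6440124511719), (72.4227523803711, 83.28643798828125), 89.64208984375)
knob c [ 0.601  -0.0546  0.1179] [ 0.60021651 -0.0554082   0.1120915 ]
knob c [ 0.603  -0.0547  0.1149] [ 0.60021651 -0.0554082   0.1120915 ]
```

Emit:
servo_tool(moves="-3 0 30 0 0 0; -2.9 0 25.6 0 0 0; 0 15 10 0 0 0; 0 15 0 0 0 0; 0 10 0 0 0 0; 0 0 0 0 0 0; 0 0 0 0 0 0; 0 0 0 0 0 0")

```text
clock: 4.67
tcp_pos: [0.535, -0.0585, 0.0727]
eef_rot: [-90.1, 0.0, 86.6]
wrist_force: [-1.0, -1.4, -0.0]
gripper_width: 0.0431
```

Emit:
servo_tool(moves="1 12 0.5 0 0 0; 0 12 0 0 0 0; 0 10 0 0 0 0; 0 8 0 0 0 0; 0 6 0 0 0 0; 0 4 0 0 0 0; 0 0 0 0 0 0; 0 0 0 0 0 0")

```text
clock: 5.33
tcp_pos: [0.5342, -0.0577, 0.0203]
eef_rot: [-90.0, 0.0, 86.5]
wrist_force: [0.4, 0.2, -0.4]
gripper_width: 0.0435
```

Emit:
servo_tool(moves="0 0 0 0 0 0; 0 0 0 0 0 0; 0 0 0 0 0 0; 0 0 0 0 0 0; 0 -10 0 0 0 0; 0 -25 0 0 0 0; 0 -35 0 0 0 0; 0 -30 0 0 0 0", claw=0.3)

```text
clock: 6.0
tcp_pos: [0.5339, -0.0576, 0.1224]
eef_rot: [-90.0, 0.0, 86.5]
wrist_force: [0.2, 0.3, -0.2]
gripper_width: 0.0613
```

Emit:
servo_tool(moves="0 0 0 0 0 0; 0 0 0 0 0 0; 0 0 0 0 0 0")

```text
clock: 6.25
tcp_pos: [0.5336, -0.0575, 0.1198]
eef_rot: [-90.0, -0.0, 86.5]
wrist_force: [0.4, -0.8, -0.3]
gripper_width: 0.0611
```

Run:
```python
from h import *
s=ctrl.observe();c=ctrl.calibration("wrist");snap("wrist","w3")
print(s["clock"],s["tcp_pos"],s["gripper_width"],s["wrist_force"])
im=cv2.imread("pics/w3.png");cv2.imwrite("pics/w3c.png",cv2.resize(im[100:380,180:460],None,fx=1,fy=1))
g=cv2.cvtColor(im,cv2.COLOR_BGR2GRAY)
u,v=proj("wrist",[.5354,-.0565,.026],c);print(u,v)
d=(g<60).astype(np.uint8);n,l,st,ce=cv2.connectedComponentsWithStats(d)
k=l[int(v),int(u)];print(st[k]);cs,_=cv2.findContours((l==k).astype(np.uint8),0,1);e=cv2.fitEllipse(cs[0]);print(e,ray("wrist",*e[0],.026,c))
print("to spacer",tool(np.array([.4432,.194,.12])-s["tcp_pos"],s))
```

```text
6.25 [ 0.53355013 -0.05746409  0.11975545] 0.061120444033882615 [ 0.38208649 -0.81091038 -0.27069114]
316.1602766791917 250.98017302578492
[ 290  227   52   48 1961]
((315.1087341308594, 250.6411895751953), (47.09114074707031, 51.124305725097656), 90.53546905517578) [ 0.53512457 -0.05716514  0.026     ]
to spacer [ 2.455e+02 -1.000e-01  1.054e+02]
```

Emit:
servo_tool(moves="35 0 15 0 0 0; 35 0 15 0 0 0; 35 0 15 0 0 0; 35 0 15 0 0 0; 35 0 15 0 0 0; 35 0 15 0 0 0; 35.5 0 15.4 0 0 0; 0 0 0 0 0 0", claw=0.2)

```text
clock: 6.97
tcp_pos: [0.4405, 0.1984, 0.119]
eef_rot: [-89.8, -0.0, 86.8]
wrist_force: [0.6, 0.4, -0.2]
gripper_width: 0.0707
```

Emit:
servo_tool(moves="0 0 0 0 0 0; 0 0 0 0 0 0; 0 0 0 0 0 0")

```text
clock: 7.22
tcp_pos: [0.444, 0.1928, 0.1196]
eef_rot: [-90.0, 0.0, 86.4]
wrist_force: [-0.3, 0.2, 1.0]
gripper_width: 0.0701
```

Run:
```python
from h import *
s=ctrl.observe();c=ctrl.calibration("wrist");snap("wrist","w4")
print(s["clock"],s["tcp_pos"],s["gripper_width"],s["wrist_force"])
im=cv2.imread("pics/w4.png");hsv=cv2.cvtColor(im,cv2.COLOR_BGR2HSV)
u,v=proj("wrist",[.4432,.194,.008],c);print(u,v)
m=((hsv[...,1]>90)&(hsv[...,0]<25)).astype(np.uint8);m[:140]=0;m[340:]=0
cs,_=cv2.findContours(m,0,1);k=max(cs,key=cv2.contourArea);e=cv2.fitEllipse(k);p=ray("wrist",*e[0],.005,c);print(e,p)
print("delta",tool(np.r_[p[:2],.0105]-s["tcp_pos"],s))
a=im[120:400,160:480];b=cv2.imread("pics/w3.png")[120:400,160:480];cv2.imwrite("pics/w34.png",np.hstack([b,a]))
```

```text
7.2167 [0.44395552 0.19277998 0.1196316 ] 0.07010909781404175 [-0.25643092  0.18965754  1.00567517]
316.35211072818356 238.37998101607883
((318.0464172363281, 237.6657257080078), (57.829673767089844, 60.12263488769531), 89.72770690917969) [0.4437517  0.19515501 0.005     ]
delta [  2.4 109.1   0.3]
```

View pics/w34.png

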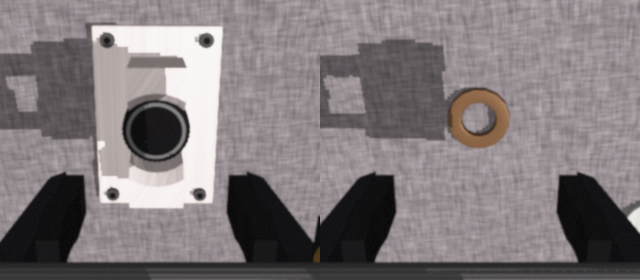

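Left shows the knob seated flat at crop (155,130). Right shows the spacer at full-image (318,238).

Emit:
servo_tool(moves="1.6 30 0.3 0 0 0; 0 30 0 0 0 0; 0 25 0 0 0 0; 0 15 0 0 0 0; 0 9 0 0 0 0; 0 0 0 0 0 0; 0 0 0 0 0 0; 0 0 0 0 0 0")

```text
clock: 7.93
tcp_pos: [0.4441, 0.1953, 0.012]
eef_rot: [-90.1, -0.0, 86.5]
wrist_force: [-0.1, -0.4, -0.7]
gripper_width: 0.0706
```

Emit:
servo_tool(moves="0 0 0 0 0 0; 0 0 0 0 0 0; 0 0 0 0 0 0; 0 0 0 0 0 0; 0 0 0 0 0 0; 0 0 0 0 0 0", claw=1)

```text
clock: 8.43
tcp_pos: [0.4436, 0.1955, 0.0114]
eef_rot: [-90.0, -0.0, 86.5]
wrist_force: [-0.9, 0.9, 3.7]
gripper_width: 0.0422
```

Emit:
servo_tool(moves="0 -25 0 0 0 0; 0 -35 0 0 0 0; 0 -40 0 0 0 0; 0 -9 0 0 0 0; 0 0 0 0 0 0; 0 0 0 0 0 0")

```text
clock: 8.93
tcp_pos: [0.4431, 0.1954, 0.1195]
eef_rot: [-90.0, 0.0, 86.5]
wrist_force: [-0.2, 0.0, -0.8]
gripper_width: 0.0417
```

Opening is 2 mm less than expected, so I'm checking the grasp.

Run:
```python
from h import *
s=ctrl.observe();c=ctrl.calibration("wrist");snap("wrist","w5",(200,200,440,400),2.5)
print(s["tcp_pos"],s["gripper_width"],s["wrist_force"],proj("wrist",s["tcp_pos"],c))
t=np.array(s["tcp_pos"]);a=np.linspace(0,6.283,60)
for z in(.0-.0114,.008-.0114):
    P=np.array([proj("wrist",t+[.0007+.022*np.cos(q),.022*np.sin(q),z],c) for q in a]);print(P.min(0),P.max(0))
```

```text
[0.4431292  0.19541155 0.11947655] 0.04172141201301615 [-0.17407875  0.00154417 -0.84012354] [313.96071237 326.17407129]
[264.28758945 267.66534134] [363.98793065 355.99907098]
[261.85325573 275.42254447] [366.28634364 367.10891259]
```

View pics/w5.png

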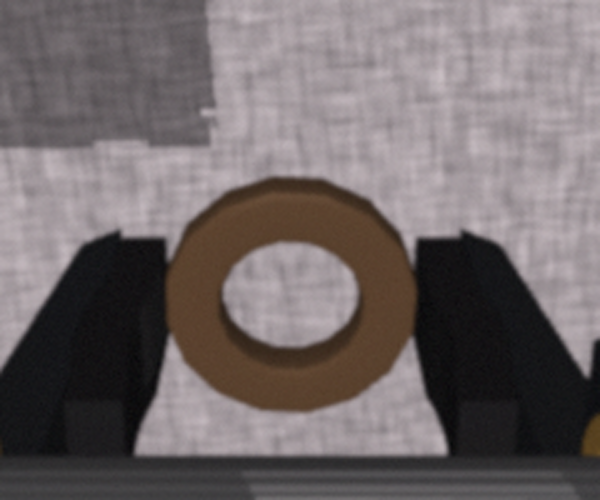

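The spacer is held level and centred (facets explain the width). Now over the nest.

Emit:
servo_tool(moves="-35.2 0 -15.3 0 0 0; -35.2 0 -15.3 0 0 0; -35.2 0 -15.3 0 0 0; -35.2 0 -15.3 0 0 0; -35.2 0 -15.3 0 0 0; -35.2 0 -15.3 0 0 0; -35.2 0 -15.3 0 0 0; 0 10 0 0 0 0")

```text
clock: 9.65
tcp_pos: [0.5371, -0.0626, 0.1093]
eef_rot: [-90.1, 0.1, 86.2]
wrist_force: [-0.2, 0.3, 0.9]
gripper_width: 0.0428
```

Emit:
servo_tool(moves="0 15 0 0 0 0; 0 10 0 0 0 0; 0 5 0 0 0 0; 0 0 0 0 0 0; 0 0 0 0 0 0; 0 0 0 0 0 0")

```text
clock: 10.15
tcp_pos: [0.5356, -0.0567, 0.0805]
eef_rot: [-90.0, 0.0, 86.6]
wrist_force: [-0.5, 0.9, 1.5]
gripper_width: 0.0421
```

Emit:
servo_tool(moves="-0.6 10 0.7 0 0 0; 0 10 0 0 0 0; 0 8 0 0 0 0; 0 7 0 0 0 0; 0 5 0 0 0 0; 0 3 0 0 0 0; 0 0 0 0 0 0; 0 0 0 0 0 0")

```text
clock: 10.82
tcp_pos: [0.5347, -0.0576, 0.037]
eef_rot: [-90.0, 0.0, 86.5]
wrist_force: [0.4, 0.1, -1.2]
gripper_width: 0.0427
```

Emit:
servo_tool(moves="0 0 0 0 0 0; 0 0 0 0 0 0; 0 0 0 0 0 0; 0 0 0 0 0 0; 0 -10 0 0 0 0; 0 -25 0 0 0 0; 0 -35 0 0 0 0; 0 -12 0 0 0 0", claw=0.3)

```text
clock: 11.48
tcp_pos: [0.5361, -0.0579, 0.1239]
eef_rot: [-90.3, 0.1, 86.5]
wrist_force: [-0.8, -0.3, 0.4]
gripper_width: 0.0617
```

Emit:
servo_tool(moves="0 0 0 0 0 0; 0 0 0 0 0 0; 0 0 0 0 0 0")

```text
clock: 11.73
tcp_pos: [0.5341, -0.0574, 0.1181]
eef_rot: [-89.9, -0.0, 86.5]
wrist_force: [0.2, -0.3, -0.5]
gripper_width: 0.0617
```

Run:
```python
from h import *
s=ctrl.observe();c=ctrl.calibration("wrist");snap("wrist","w6")
print(s["clock"],s["tcp_pos"],s["gripper_width"])
im=cv2.imread("pics/w6.png");hsv=cv2.cvtColor(im,cv2.COLOR_BGR2HSV)
print(proj("wrist",[.5354,-.0565,.034],c))
m=((hsv[...,1]>90)&(hsv[...,0]<25)).astype(np.uint8);m[:140]=0;m[340:]=0
cs,_=cv2.findContours(m,0,1);k=max(cs,key=cv2.contourArea);e=cv2.fitEllipse(k);print(e,ray("wrist",*e[0],.034,c))
```

```text
11.7333 [ 0.53408446 -0.05737412  0.11813809] 0.06171955516745292
[315.9314364  255.72365005]
((20.512094497680664, 191.54083251953125), (50.18452072143555, 139.66026306152344), 7.070066452026367) [ 0.48430958 -0.22759071  0.034     ]
```

Emit:
servo_tool(moves="38 0 1.7 0 0 0; 38 0 1.7 0 0 0; 38 0 1.7 0 0 0; 38 0 1.7 0 0 0; 38 0 1.7 0 0 0; 38 0 1.7 0 0 0; 38 0 1.7 0 0 0; 38 0 1.7 0 0 0", claw=0.2)

```text
clock: 12.45
tcp_pos: [0.5387, 0.2485, 0.1178]
eef_rot: [-89.9, 0.0, 86.5]
wrist_force: [0.4, -1.0, 1.1]
gripper_width: 0.0708
```

Emit:
servo_tool(moves="38 0 1.7 0 0 0; 38 0 1.9 0 0 0; 0 0 0 0 0 0; 0 0 0 0 0 0; 0 0 0 0 0 0; 0 0 0 0 0 0")

```text
clock: 12.95
tcp_pos: [0.5406, 0.3216, 0.1185]
eef_rot: [-89.9, 0.0, 86.4]
wrist_force: [0.3, -0.4, 0.1]
gripper_width: 0.0706
```

Run:
```python
from h import *
s=ctrl.observe();c=ctrl.calibration("wrist");snap("wrist","w7")
print(s["clock"],s["tcp_pos"],s["gripper_width"],s["wrist_force"])
im=cv2.imread("pics/w7.png");hsv=cv2.cvtColor(im,cv2.COLOR_BGR2HSV)
print(proj("wrist",[.5407,.3229,.006],c))
m=(hsv[...,2]>195).astype(np.uint8);m[:140]=0;m[340:]=0
cs,_=cv2.findContours(m,0,1);k=max(cs,key=cv2.contourArea);e=cv2.fitEllipse(k);p=ray("wrist",*e[0],.006,c);print(e,p)
print("delta",tool(np.r_[p[:2],.0095]-s["tcp_pos"],s))
a=im[120:400,160:480];b=cv2.imread("pics/w6.png")[120:400,160:480];cv2.imwrite("pics/w67.png",np.hstack([b,a]))
```

```text
12.95 [0.54057134 0.32158845 0.11849066] 0.07056697854257815 [ 0.34087564 -0.3872072   0.05387159]
[316.60209517 239.23058913]
((317.9627990722656, 239.07754516601562), (57.88459014892578, 59.76897048950195), 80.4896011352539) [0.54064722 0.32384762 0.006     ]
delta [ 2.30e+00  1.09e+02 -1.00e-01]
```

View pics/w67.png

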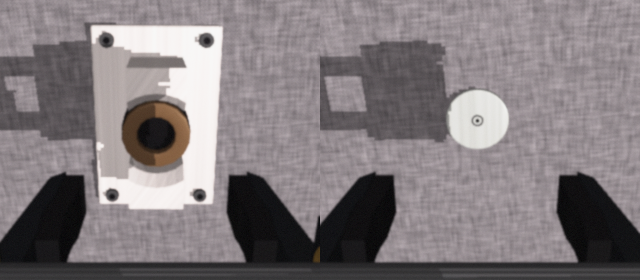

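The spacer is seated and concentric on the knob (155,132). The cap is at full-image (318,239), mark up.

Emit:
servo_tool(moves="1.4 30 0 0 0 0; 0 30 0 0 0 0; 0 25 0 0 0 0; 0 15 0 0 0 0; 0 9 0 0 0 0; 0 0 0 0 0 0; 0 0 0 0 0 0; 0 0 0 0 0 0")

```text
clock: 13.67
tcp_pos: [0.5412, 0.3238, 0.0108]
eef_rot: [-90.1, -0.0, 86.5]
wrist_force: [0.0, -0.2, -0.3]
gripper_width: 0.0702
```

Emit:
servo_tool(moves="0 1 0 0 0 0; 0 0 0 0 0 0; 0 0 0 0 0 0")

```text
clock: 13.92
tcp_pos: [0.5407, 0.3242, 0.0093]
eef_rot: [-90.0, -0.0, 86.5]
wrist_force: [0.2, -0.4, 0.6]
gripper_width: 0.0703
```

Emit:
servo_tool(moves="0 0 0 0 0 0; 0 0 0 0 0 0; 0 0 0 0 0 0; 0 0 0 0 0 0; 0 0 0 0 0 0; 0 0 0 0 0 0", claw=1)

```text
clock: 14.42
tcp_pos: [0.5406, 0.3242, 0.0091]
eef_rot: [-90.0, 0.0, 86.5]
wrist_force: [-0.7, -0.1, -0.3]
gripper_width: 0.0432
```

Emit:
servo_tool(moves="0 -25 0 0 0 0; 0 -35 0 0 0 0; 0 -40 0 0 0 0; 0 -9 0 0 0 0; 0 0 0 0 0 0; 0 0 0 0 0 0")

```text
clock: 14.92
tcp_pos: [0.5403, 0.3241, 0.1175]
eef_rot: [-90.0, 0.0, 86.5]
wrist_force: [0.2, -0.1, -0.8]
gripper_width: 0.0427
```

Run:
```python
from h import *
s=ctrl.observe();c=ctrl.calibration("wrist");snap("wrist","w8")
print(s["clock"],s["tcp_pos"],s["gripper_width"],s["wrist_force"],proj("wrist",s["tcp_pos"],c))
im=cv2.imread("pics/w8.png");g=cv2.cvtColor(im,cv2.COLOR_BGR2GRAY)
hsv=cv2.cvtColor(im,cv2.COLOR_BGR2HSV)
m=((g>195)&(hsv[...,1]<40)).astype(np.uint8);m[:240]=0;m[385:]=0
cs,_=cv2.findContours(m,0,1);k=max(cs,key=cv2.contourArea);e=cv2.fitEllipse(k);print(e,cv2.boundingRect(k),np.array(ray("wrist",*e[0],s["tcp_pos"][2]+.006-.0095,c))-s["tcp_pos"])
```

```text
14.9167 [0.54034983 0.32409299 0.11747886] 0.04268526545156486 [ 0.16165014 -0.14626466 -0.79254236] [313.92939525 326.19072632]Traceback (most recent call last):
  File "<stdin>", line 7, in <module>
ValueError: max() iterable argument is empty
```

Run:
```python
from h import *
s=ctrl.observe();c=ctrl.calibration("wrist")
im=cv2.imread("pics/w8.png");g=cv2.cvtColor(im,cv2.COLOR_BGR2GRAY)
print(g[250:385:10,316],g[310,200:440:12])
cv2.imwrite("pics/w8c.png",cv2.resize(im[200:400,200:440],None,fx=2.5,fy=2.5))
```

```text
[151 150 141 157 156 156 155 144 107 152 150 151 149 143] [158 140  74  23  18  22 156 155 154 150 157 153 151 154  19  16  17  21
 169 153]
```

View pics/w8c.png

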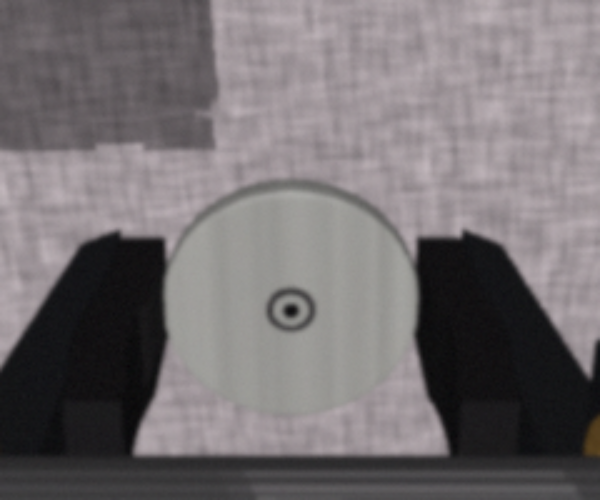

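The cap is held level, mark at (316,324). Carrying it to the nest.

Emit:
servo_tool(moves="-38.1 0 -1.8 0 0 0; -38.1 0 -1.8 0 0 0; -38.1 0 -1.8 0 0 0; -38.1 0 -1.8 0 0 0; -38.1 0 -1.8 0 0 0; -38.1 0 -1.8 0 0 0; -38.1 0 -1.8 0 0 0; -38.1 0 -1.8 0 0 0")

```text
clock: 15.63
tcp_pos: [0.5353, 0.0174, 0.1162]
eef_rot: [-89.8, -0.0, 86.5]
wrist_force: [0.4, 0.6, -0.9]
gripper_width: 0.0425
```

Emit:
servo_tool(moves="-38.1 0 -1.8 0 0 0; -38.1 0 -1.8 0 0 0; 0 15 0 0 0 0; 0 15 0 0 0 0; 0 5 0 0 0 0; 0 0 0 0 0 0; 0 0 0 0 0 0; 0 0 0 0 0 0")

```text
clock: 16.3
tcp_pos: [0.5357, -0.0568, 0.0834]
eef_rot: [-90.0, 0.0, 86.6]
wrist_force: [0.3, -0.7, 0.5]
gripper_width: 0.043
```

Emit:
servo_tool(moves="-0.6 12 1 0 0 0; 0 10 0 0 0 0; 0 8 0 0 0 0; 0 6 0 0 0 0; 0 4 0 0 0 0; 0 0 0 0 0 0; 0 0 0 0 0 0; 0 0 0 0 0 0")

```text
clock: 16.97
tcp_pos: [0.5346, -0.0577, 0.0432]
eef_rot: [-90.0, 0.0, 86.5]
wrist_force: [-0.5, 0.2, -0.7]
gripper_width: 0.0428
```

Emit:
servo_tool(moves="0 0 0 0 0 0; 0 0 0 0 0 0; 0 0 0 0 0 0; 0 0 0 0 0 0; 0 -10 0 0 0 0; 0 -25 0 0 0 0; 0 -30 0 0 0 0; 0 -11 0 0 0 0", claw=0.3)

```text
clock: 17.63
tcp_pos: [0.5358, -0.0581, 0.1232]
eef_rot: [-90.3, 0.1, 86.5]
wrist_force: [0.3, -0.4, -0.1]
gripper_width: 0.0618
```

Emit:
servo_tool(moves="0 0 0 0 0 0; 0 0 0 0 0 0; 0 0 0 0 0 0; 0 0 0 0 0 0")

```text
clock: 17.97
tcp_pos: [0.5338, -0.0575, 0.1177]
eef_rot: [-89.9, -0.0, 86.5]
wrist_force: [-0.7, 0.5, -0.1]
gripper_width: 0.0617
```

Run:
```python
from h import *
s=ctrl.observe();c=ctrl.calibration("wrist");snap("wrist","w9")
print(s["clock"],s["tcp_pos"],s["gripper_width"])
im=cv2.imread("pics/w9.png");g=cv2.cvtColor(im,cv2.COLOR_BGR2GRAY)
u,v=proj("wrist",[.5354,-.0565,.040],c);print(u,v)
u,v=int(u),int(v);w=g[v-10:v+11,u-10:u+11];ys,xs=np.nonzero(w<w.max()*.6);p=(xs.mean()+u-10,ys.mean()+v-10);print(p,len(xs),ray("wrist",*p,.04,c).round(4))
np.set_printoptions(linewidth=200);print(w[::1,::2])
c=ctrl.calibration("top");snap("top","t9");t=cv2.imread("pics/t9.png")
cv2.imwrite("pics/t9c.png",t[230:300,300:360]);print(s["eef_rot"])
```

```text
17.9667 [ 0.53381461 -0.05753659  0.11769229] 0.06165607835490611
316.24963504291577 260.01248500286107
(np.float64(315.046875), np.float64(260.0625)) 192 [ 0.5354 -0.0572  0.04  ]
[[134 133 132 133 135 139 141 140 191 218 219]
 [134 134 137 133 135 137 139 141 185 218 219]
 [134 133 135 132 132 134 138 139 170 215 220]
 [133 135 134 128 118 111 128 138 157 214 218]
 [134 134 132 112  93  85  95 125 152 212 219]
 [134 134 121  85  81  80  79  98 149 213 217]
 [135 131 101  80 110 113  97  81 138 212 218]
 [134 127  83  99 127 123 122  84 126 213 218]
 [135 127  75 113 115  96 122 101 116 212 217]
 [134 127  77 121  92  51 106 110 108 209 216]
 [135 127  79 126  73  23  99 113 108 209 217]
 [134 124  76 126  87  40 102 110 112 211 217]
 [134 129  82 117 111  85 115  95 116 210 216]
 [135 131  95  99 118 112 115  84 126 209 215]
 [133 135 111  79 103 111  95  86 141 211 216]
 [134 133 126  87  82  85  83 103 149 212 217]
 [136 133 132 113 101  90 104 126 153 211 215]
 [135 133 135 130 124 118 130 147 161 212 217]
 [136 134 136 134 133 134 139 168 194 215 216]
 [135 132 134 134 136 137 140 187 215 214 215]
 [135 132 135 134 147 151 154 195 219 216 215]]
[-8.98573607e+01 -3.88771843e-02  8.65207672e+01]
```

The cap lies centred, with its mark at (316,260) on the expected pixel. Now the gauge, starting with the neighbours' heights by triangulation.

Run:
```python
from h import *
def tri(a,b):
    P=[]
    for n in("top","scene"):
        c=ctrl.calibration(n);P.append(np.array(c["camera_matrix"])@np.c_[c["R"],c["t"]])
    X=cv2.triangulatePoints(P[0],P[1],np.array(a,float),np.array(b,float));return (X[:3]/X[3]).ravel().round(3)
print("tall",tri((470,219),(204,119)),"orange",tri((458,340),(293,92)),"gauge",tri((449,281),(256,131)))
print("blue at scene",[proj("scene",[.551,-.379,z]).round(0) for z in(0,.15,.2)])
s=ctrl.observe();print(tool(np.array([.481,-.278,.225])-s["tcp_pos"],s))
```

```text
tall [ 0.591 -0.311  0.21 ] orange [ 0.374 -0.278  0.223] gauge [ 0.484 -0.281  0.163]
blue at scene [array([214., 196.]), array([204., 135.]), array([200., 113.])]
[-223.2 -107.    39.7]
```

Emit:
servo_tool(moves="0 -36 0 0 0 0; 0 -36 0 0 0 0; 0 -35 0 0 0 0; -37.2 0 6.6 0 0 0; -37.2 0 6.6 0 0 0; -37.2 0 6.6 0 0 0; -37.2 0 6.6 0 0 0; -37.2 0 6.6 0 0 0", claw=0.2)

```text
clock: 18.73
tcp_pos: [0.4894, -0.2429, 0.2256]
eef_rot: [-90.0, -0.0, 86.5]
wrist_force: [1.0, -0.5, 0.2]
gripper_width: 0.0702
```

Emit:
servo_tool(moves="-37.2 0 6.7 0 0 0; 0 0 0 0 6 0; 0 0 0 0 6 0; 0 0 0 0 0 0; 0 0 0 0 0 0; 0 0 0 0 0 0; 0 0 0 0 0 0")

```text
clock: 19.32
tcp_pos: [0.4814, -0.2777, 0.226]
eef_rot: [-90.0, -0.0, 74.7]
wrist_force: [1.1, 0.3, -0.5]
gripper_width: 0.0705
```

Run:
```python
from h import *
s=ctrl.observe();c=ctrl.calibration("wrist");snap("wrist","w10")
print(s["clock"],s["tcp_pos"],s["eef_rot"],s["gripper_width"])
print(proj("wrist",[.481,-.278,.165],c),proj("wrist",[.481,-.278,.09],c))
a=cv2.imread("pics/w10.png");b=cv2.imread("pics/w9.png")[150:350,190:430]
cv2.imwrite("pics/w910.png",np.hstack([a[60:440,100:540],cv2.resize(b,(360,300),interpolation=2)[:300].copy() if 0 else cv2.copyMakeBorder(cv2.resize(b,(360,300)),0,80,0,0,0)]))
```

```text
19.3167 [ 0.4814128  -0.2777498   0.22601431] [-8.99894090e+01 -2.91697354e-03  7.46783481e+01] 0.07052786100211787
[314.06416968 267.91410256] [314.42498006 228.83920884]
```

View pics/w910.png

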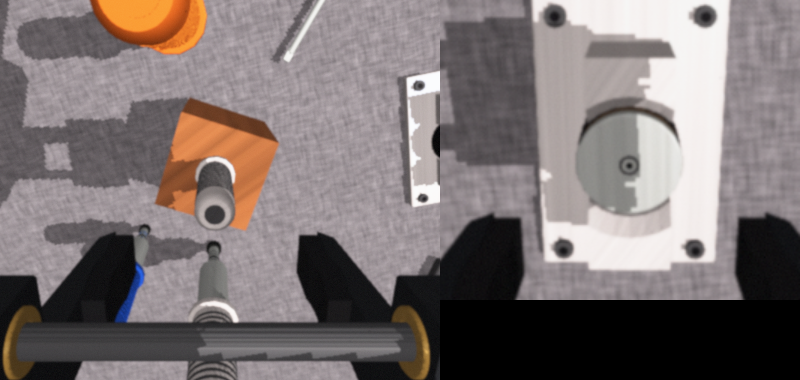

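Left shows the gauge top at image (314,273) and its collar at (315,229). Right shows the cap flat and centred in the pocket.

Run:
```python
from h import *
s=ctrl.observe();c=ctrl.calibration("wrist")
for p,z in(((314.3,273.5),.165),((315.,229.),.094)): print(ray("wrist",*p,z,c))
p=ray("wrist",314.3,273.5,.165,c);print(tool(np.r_[p[:2],.119]-s["tcp_pos"],s))
```

```text
[ 0.48437168 -0.27882832  0.165     ]
[ 0.48007859 -0.27733047  0.094     ]
[ -0.2 107.1  -3.1]
```

Emit:
servo_tool(moves="-0.8 25 -1.5 0 0 0; 0 30 0 0 0 0; 0 25 0 0 0 0; 0 17 0 0 0 0; 0 10 0 0 0 0; 0 0 0 0 0 0; 0 0 0 0 0 0; 0 0 0 0 0 0")

```text
clock: 20.03
tcp_pos: [0.4831, -0.2797, 0.1204]
eef_rot: [-90.1, 0.1, 74.5]
wrist_force: [-0.2, 0.4, 0.2]
gripper_width: 0.0706
```

Emit:
servo_tool(moves="0 0 0 0 0 0; 0 0 0 0 0 0; 0 0 0 0 0 0; 0 0 0 0 0 0; 0 0 0 0 0 0; 0 0 0 0 0 0; 0 0 0 0 0 0; 0 0 0 0 0 0", claw=1, squeeze=40)

```text
clock: 20.7
tcp_pos: [0.4825, -0.2793, 0.1191]
eef_rot: [-90.0, -0.0, 74.5]
wrist_force: [0.8, -0.5, 1.3]
gripper_width: 0.0228
```

Emit:
servo_tool(moves="0 -15 0 0 0 0; 0 -25 0 0 0 0; 0 -30 0 0 0 0; 0 -30 0 0 0 0; 0 -10 0 0 0 0; 0 0 0 0 0 0; 0 0 0 0 0 0")

```text
clock: 21.28
tcp_pos: [0.4822, -0.279, 0.2277]
eef_rot: [-89.9, -0.0, 74.5]
wrist_force: [-0.1, -0.2, -2.4]
gripper_width: 0.0226
```

Emit:
servo_tool(moves="0 0 0 0 -6 0; 0 0 0 0 -6 0; 37.4 0 -6.5 0 0 0; 37.4 0 -6.5 0 0 0; 37.4 0 -6.5 0 0 0; 37.4 0 -6.5 0 0 0; 37.4 0 -6.5 0 0 0; 37.4 0 -6.5 0 0 0")

```text
clock: 21.95
tcp_pos: [0.5344, -0.0556, 0.2267]
eef_rot: [-89.8, -0.1, 86.5]
wrist_force: [0.0, -0.1, -3.1]
gripper_width: 0.0227
```

Emit:
servo_tool(moves="0 15 0 0 0 0; 0 20 0 0 0 0; 0 15 0 0 0 0; 0 6 0 0 0 0; 0 0 0 0 0 0; 0 0 0 0 0 0; 0 0 0 0 0 0; 0 0 0 0 0 0")

```text
clock: 22.62
tcp_pos: [0.5353, -0.0579, 0.1738]
eef_rot: [-90.1, 0.0, 86.5]
wrist_force: [0.4, 0.5, -1.1]
gripper_width: 0.0233
```

Run:
```python
from h import *
s=ctrl.observe();c=ctrl.calibration("wrist");snap("wrist","w11");c2=ctrl.calibration("scene");snap("scene","s11");snap("top","t11")
t=np.array(s["tcp_pos"]);print(s["clock"],t,s["eef_rot"],s["gripper_width"],s["wrist_force"])
for n,X in(("mark",[.5354,-.0566,.04]),("tip",t-[0,0,.1151]),("top",t+[0,0,.0459]),("collar",t-[0,0,.0291])):print(n,proj("wrist",X,c).round(1),proj("scene",X).round(1),proj("top",X).round(1))
a=cv2.imread("pics/w11.png");b=cv2.imread("pics/s11.png");cs=proj("scene",[.535,-.057,.08]).astype(int);x,y=cs
d=cv2.resize(b[y-75:y+75,x-50:x+50],(400,600),interpolation=2);e=cv2.resize(a[150:450,220:420],(400,600),interpolation=2)
cv2.imwrite("pics/v12.png",np.hstack([d,e]));print("scene crop origin",x-50,y-75,"x4; wrist origin 220,150 x2")
```

```text
22.6167 [ 0.53533713 -0.05787625  0.17377437] [-9.00677693e+01  1.67316231e-02  8.65081328e+01] 0.02328527978794551 [ 0.38151267  0.52332079 -1.11714447]
mark [316.4 229.7] [318.3 224.9] [327.5 261.3]
tip [314.7 237.6] [317.6 216.3] [328.3 260.2]
top [313.3 409.1] [315.5 134.1] [330.9 249.3]
collar [314.2 293.9] [316.5 174.6] [329.6 254.8]
scene crop origin 267 131 x4; wrist origin 220,150 x2
```

View pics/v12.png

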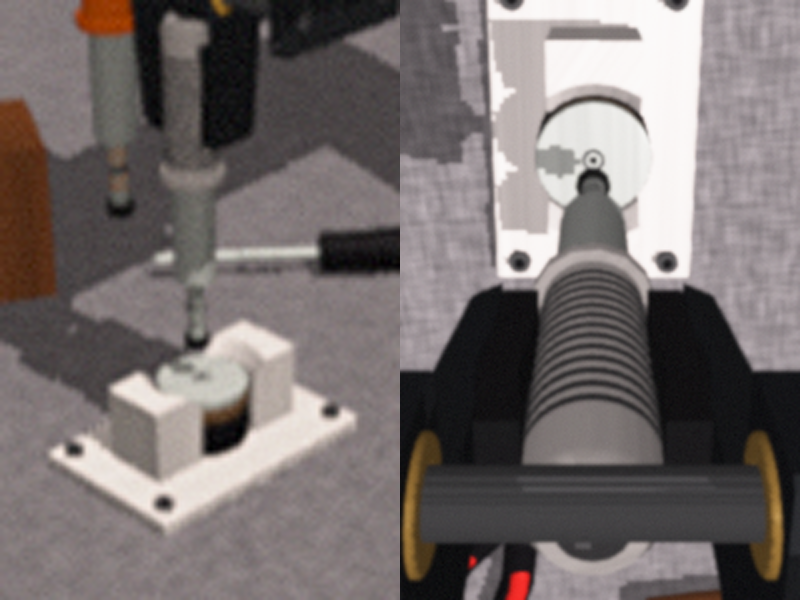

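The gauge hangs upright. In the wrist view the rubber tip is near (316,241) and the mark at (316,230). I'll measure the tip edge numerically, without viewing.

Run:
```python
from h import *
np.set_printoptions(linewidth=220)
c=ctrl.calibration("wrist");s=ctrl.observe();t=np.array(s["tcp_pos"])
g=cv2.cvtColor(cv2.imread("pics/w11.png"),cv2.COLOR_BGR2GRAY)
print(g[224:254,304:330:2])
a=np.linspace(0,6.283,90)
for z,r in((t[2]-.1151,.006),(t[2]-.1111,.006)):
    P=np.array([proj("wrist",[t[0]+r*np.cos(q),t[1]+r*np.sin(q),z],c) for q in a]);print(z,P.min(0).round(1),P.max(0).round(1))
s_=cv2.cvtColor(cv2.imread("pics/s11.png"),cv2.COLOR_BGR2GRAY);print(s_[206:236,304:336:2])
```

```text
[[197 214 228 228 224 209 194 210 230 232 232 234 235]
 [163 187 228 228 208 169 156 165 215 232 231 234 235]
 [151 169 226 226 179 154 188 163 182 229 230 233 235]
 [151 164 226 221 157 185 212 197 165 218 231 234 234]
 [149 163 219 210 151 198 180 204 175 207 230 233 235]
 [150 156 190 191 159 192 108 188 187 201 230 233 233]
 [151 152 159 173 166 187  83 182 187 197 230 232 234]
 [152 154 162 185 162 199 143 193 177 200 230 233 234]
 [151 159 196 207 164 199 191 202 161 209 230 232 234]
 [150 164 220 222 175 158 172 171 160 223 231 233 233]
 [149 165 225 224 158  92 102 100 151 225 230 233 234]
 [151 164 225 204 110  36  41  42 111 205 230 233 235]
 [165 175 220 159  54  23  23  25  55 158 226 232 233]
 [202 209 208  96  26  31  36  30  32  95 209 232 233]
 [225 227 190  49  23  52  57  52  36  49 187 232 233]
 [230 231 173  31  43  75  84  82  56  37 172 231 233]
 [230 229 157  34  67  96  97  97  76  39 146 229 233]
 [230 228 137  31  82  97  99  99  97  52 123 227 233]
 [229 226 123  40  90  93  87  87 103  64 106 226 234]
 [230 225 113  44  84  89  91  85  97  71  97 226 233]

[... 1957 characters left out ...]
 200 201 204 179 142 174 173]
 [164 149 197 198 199 195 173 181 196 199 201 202 177 144 174 170]
 [204 140 193 195 197 198 196 197 200 197 197 202 157 144 170 167]
 [226 172 189 196 197 202 201 201 198 199 203 201 123 144 176 173]
 [230 217 202 206 203 198 201 199 201 202 201 173  90 147 174 174]
 [233 232 225 225 215 198 201 196 201 196 179 138  74 145 176 174]
 [231 232 231 227 211 184 182 181 187 171 146  98  62 148 171 170]
 [229 230 227 210 192 176 173 156 156 134 110  76  48 149 174 174]
 [209 227 212 188 172 178 173 125 116  96  86  58  33 149 173 173]
 [152 207 183 169 173 172 172  95  84  71  57  45  28 142 173 172]
 [115 174 169 170 171 179 171  81  67  67  46  31  16 145 169 172]]
```

The tip sits about 3.5 mm toward +x of the mark. Wrist and scene agree on this, and the gauge is upright, just held off-centre. I'm shifting by that amount and going down to just above contact.

Emit:
servo_tool(moves="0 5 2 0 0 0; 0 5 1.4 0 0 0; 0 4 0 0 0 0; 0 0 0 0 0 0; 0 0 0 0 0 0; 0 0 0 0 0 0; 0 0 0 0 0 0; 0 0 0 0 0 0")

```text
clock: 23.43
tcp_pos: [0.5318, -0.0575, 0.1593]
eef_rot: [-90.0, 0.0, 86.5]
wrist_force: [0.2, 0.0, -1.2]
gripper_width: 0.023
```

```bash
cat > tip.py <<'E'
from h import *
np.set_printoptions(linewidth=220)
c=ctrl.calibration("wrist");s=ctrl.observe();t=np.array(s["tcp_pos"]);im=ctrl.grab_frame("wrist");g=cv2.cvtColor(im,cv2.COLOR_RGB2GRAY)
print(s["clock"],t,s["eef_rot"],s["wrist_force"],s["gripper_width"])
a=np.linspace(0,6.283,90);z=max(t[2]-.1151,.04)
M=[.5354,-.0566]
P=np.array([proj("wrist",[M[0]+.006*np.cos(q),M[1]+.006*np.sin(q),z],c) for q in a]);print("if centred, end face box",P.min(0).round(1),P.max(0).round(1),"mark px",proj("wrist",[*M,.04],c).round(1))
u,v=proj("wrist",[*M,z],c).astype(int);print(u,v);print("cols",list(range(u-14,u+15,2)));
for r in range(v-16,v+16): print(r,g[r,u-14:u+15:2])
E
python3 tip.py
```

```text
23.4333 [ 0.53175373 -0.05745899  0.15927967] [-9.00170822e+01  7.27711749e-03  8.65292822e+01] [ 0.18093601  0.00730789 -1.21818658] 0.0229865650087849
if centred, end face box [307.6 234.4] [324.7 250.6] mark px [316.2 240.6]
316 242
cols [302, 304, 306, 308, 310, 312, 314, 316, 318, 320, 322, 324, 326, 328, 330]
226 [231 232 231 229 228 229 230 233 235 234 232 232 234 235 233]
227 [230 231 231 228 230 228 231 233 234 234 232 232 235 235 233]
228 [230 231 230 228 228 227 230 233 234 234 233 232 234 236 234]
229 [230 230 226 222 223 225 230 233 235 233 233 232 234 235 234]
230 [231 229 202 193 193 212 230 233 234 234 233 232 233 235 233]
231 [225 220 171 159 159 196 226 228 232 234 232 232 235 234 234]
232 [196 192 158 147 148 172 194 195 223 234 233 231 233 234 233]
233 [159 162 152 146 147 147 143 132 195 230 232 231 234 235 233]
234 [152 151 150 149 144 113  89  69 137 196 228 231 233 235 234]
235 [149 152 150 147 129  70  42  28  62 124 208 231 234 235 234]
236 [147 153 150 138  94  38  26  27  25  56 157 226 234 236 234]
237 [149 150 151 128  58  25  28  33  30  30  97 209 232 
[... 628 characters left out ...]
 97 105 106 105 102  89 160 228 234 232]
248 [229 230 213 144 102 103 106 106 104 103  99 136 217 232 232]
249 [229 227 178 116 105 106 108 104 104 101  99 115 189 230 231]
250 [228 210 137 105 106 106 107 106 105 101  99 101 151 219 231]
251 [224 177 111 105 106 107 108 109 107 102 101  99 119 189 228]
252 [206 134 103 105 103 106 107 106 102 101 101  98 108 151 215]
253 [181 107 104 105 107 107 107 108 104 102  99  99  97 123 191]
254 [162 100 102 102 108 106 107 107 105 103 100  98  96 109 160]
255 [140  99 102 106 106 108 108 107 104 100  99  96  95 101 143]
256 [124 100 103 104 104 107 108 108 107 102 100  99  95  94 130]
257 [110 100 101 104 105 108 108 108 107 100 100  99  94  91 121]
```

The tip's edge box matches the mark to within 1 px. Pressing.

Emit:
servo_tool(moves="0 3 0 0 0 0; 0 3 0 0 0 0; 0 3 0 0 0 0; 0 3 0 0 0 0; 0 3 0 0 0 0; 0 1.5 0 0 0 0; 0 0 0 0 0 0; 0 0 0 0 0 0")

```text
clock: 24.15
tcp_pos: [0.5318, -0.0575, 0.1428]
eef_rot: [-90.0, 0.0, 86.5]
wrist_force: [0.2, -0.5, 2.6]
gripper_width: 0.0232
```

```bash
cat > st.py <<'E'
from h import *
F=[];T=[]
for i in range(8):
    s=ctrl.observe();F.append(s["wrist_force"]);T.append(s["tcp_pos"]);w=s["gripper_width"];ctrl.grab_frame("top")
print(s["clock"],"F",np.mean(F,0).round(2),np.std(F,0).round(2),"T",np.mean(T,0).round(5),s["eef_rot"],w)
E
python3 st.py
```

```text
24.5 F [ 0.61 -0.34  2.25] [0.57 0.09 0.52] T [ 0.53178 -0.05749  0.14281] [-9.00167766e+01  6.55957967e-03  8.65224047e+01] 0.02331517461484259
```

Emit:
servo_tool(moves="0 1 0 0 0 0; 0 0 0 0 0 0; 0 0 0 0 0 0; 0 0 0 0 0 0")

```text
clock: 24.88
tcp_pos: [0.5317, -0.0575, 0.1416]
eef_rot: [-90.0, 0.0, 86.5]
wrist_force: [0.6, 0.5, 2.4]
gripper_width: 0.0229
```

```bash
python3 st.py
python3 - <<'E'
from h import *
ims=np.mean([ctrl.grab_frame("scene").astype(float) for _ in range(4)],0).astype(np.uint8)
cv2.imwrite("pics/s13.png",ims[:,:,::-1]);g=cv2.cvtColor(ims,cv2.COLOR_RGB2GRAY)
np.set_printoptions(linewidth=220)
x0=int(proj("scene",[.535,-.0575,.07])[0]);print(x0,proj("scene",[.535,-.0575,.04]),proj("scene",[.535,-.0575,.062]),proj("scene",[.535,-.0575,.112]))
for r in range(190,232): print(r,g[r,x0-10:x0+11])
E
```

```text
25.2333 F [ 0.83 -0.25  2.14] [0.38 0.34 0.29] T [ 0.53171 -0.05747  0.14165] [-9.00069533e+01  3.46060442e-03  8.65226183e+01] 0.023224205605117045
317 [318.0787933  224.70955894] [317.83006305 214.72731682] [317.23803592 190.96760897]
190 [ 68  73 101 123 126 121 119 119 122 121 120 120 118 117 120 123 126 117 121 126 125]
191 [ 64  66  88 107 119 125 126 127 130 130 132 132 130 131 123 118 112 109 118 121 122]
192 [ 65  66  74  90 106 113 121 124 127 131 132 129 131 125 113 111 117 123 127 128 130]
193 [ 71  76  94 104 109 105 109 114 118 123 123 123 120 113 104 123 159 171 172 166 167]
194 [107 127 171 177 152 108  96 104 107 112 113 113 107 101 100 144 191 204 201 188 186]
195 [157 175 196 193 160 105  88  95 101 104 104 108 106  94  93 130 169 178 173 162 155]
196 [144 152 149 139 120  93  88  94  99 103 103 105 104  95  89 105 126 131 130 119 113]
197 [ 87  92 104 103 101  89  86  94 100 103 106 105 102  96  89  94 113 116 112  97  89]
198 [ 61  69  90  96  93  81  88  97 101 103 104 107 106  97  90  90 100 103  99  85  75]
199 [ 69  71  84  98  89  82  88  94 100 104 105 105 
[... 2216 characters left out ...]
9 167 170 161 114  48  19  27  29  18  85 182 203 199 199 200 199 193]
225 [142 159 173 192 195 195 192 161 105  61  55  54  60 110 187 200 199 200 200 199 200]
226 [169 191 197 197 196 197 200 192 171 154 153 153 151 168 194 201 199 199 200 201 201]
227 [177 195 197 197 197 196 201 202 198 199 197 197 197 197 199 200 199 199 203 205 194]
228 [180 189 194 197 197 198 200 201 200 201 203 202 201 200 198 200 201 205 204 199 171]
229 [207 201 208 209 203 202 202 199 201 200 201 201 201 198 203 202 205 200 188 172 138]
230 [228 224 228 224 220 215 202 194 198 197 198 199 200 201 202 196 189 178 158 133 102]
231 [232 231 231 228 220 212 192 183 185 182 180 181 184 187 180 173 159 144 121 102  73]
```

Emit:
servo_tool(moves="0 0.5 0 0 0 0; 0 0 0 0 0 0; 0 0 0 0 0 0; 0 0 0 0 0 0; 0 0 0 0 0 0; 0 0 0 0 0 0")

```text
clock: 25.98
tcp_pos: [0.5317, -0.0575, 0.1411]
eef_rot: [-90.0, 0.0, 86.5]
wrist_force: [0.9, 0.4, 2.1]
gripper_width: 0.023
```

```bash
python3 st.py; python3 st.py; python3 tip.py | head -12
python3 - <<'E'
from h import *
a=cv2.imread("pics/top0.png").astype(int);b=ctrl.grab_frame("top")[:,:,::-1].astype(int)
for n,(x0,y0,x1,y1) in dict(hammer=(180,120,330,172),pliers=(330,122,388,206),driver=(325,310,402,388),others=(425,205,515,265)).items():
    d=np.abs(a-b).max(2)[y0:y1,x0:x1];print(n,(d>60).mean().round(3))
E
```

```text
26.3333 F [ 1.04 -0.55  2.18] [0.47 0.6  0.64] T [ 0.53167 -0.05746  0.14113] [-9.00022853e+01 -1.11955197e-04  8.65214571e+01] 0.02327764196844331
26.7333 F [ 1.06 -0.34  2.57] [0.42 0.47 0.27] T [ 0.53166 -0.05746  0.14112] [-9.00018670e+01  7.39922683e-04  8.65222443e+01] 0.02259690397540165
26.7833 [ 0.53167262 -0.05746024  0.14112532] [-9.00011371e+01  9.53408410e-04  8.65220803e+01] [1.72790066 0.35178107 3.55583659] 0.023035804088844602
if centred, end face box [307.2 241.2] [325.2 258. ] mark px [316.2 249.7]
316 249
cols [302, 304, 306, 308, 310, 312, 314, 316, 318, 320, 322, 324, 326, 328, 330]
233 [163 207 229 228 229 229 231 234 235 235 233 231 233 236 234]
234 [153 199 225 227 229 228 231 233 235 235 233 232 233 235 234]
235 [154 180 196 215 229 229 231 234 236 234 233 232 233 235 234]
236 [153 159 160 201 228 228 231 233 235 234 232 231 233 235 234]
237 [151 153 153 198 229 228 230 234 235 235 233 231 233 236 234]
238 [150 151 151 199 228 228 230 233 234 234 234 230 232 236 235]
239 [151 150 151 197 229 227 226 227 230 234 233 231 233 235 234]
240 [151 153 152 191 223 216 192 183 201 227 232 231 233 236 235]
hammer 0.0
pliers 0.0
driver 0.023
others 0.004
```

```bash
python3 -c "
from plant import ctrl
print(ctrl.hand_in())"
```

```text
the job is handed in; nothing more can be done
None
```

I put the knob body, spacer ring and cap into the nest pocket in that order, each released flat and fully down. I then took the small white gauge out of the stand and handed in at about 26.8 s, still pressing it upright on the cap's mark.

**Last checks that agreed:**
- **Force:** the tool height puts the plunger about 13.9 mm in, which is about 4.0 N. The wrist force plus the gauge's weight gave 3.75 and 4.15 N in two averaged readings, with single readings scattering by about 0.5 N.
- **Position:** the edge of the tip was within about 1 px of where it should be if centred on the mark, in the wrist view. I had corrected a 3.5 mm offset before pressing, because the gauge was held off-centre.
- **Hammer, pliers, screwdriver:** the hammer and pliers show no change in the top view. The screwdriver area changed by about 2% of its pixels; I took that for the arm's shadow and did not look into it.

**Checks that disagreed or were unclear:**
- **Cameras:** the top and wrist cameras differed by about 2 mm, so I used the wrist camera throughout.
- **Black band:** the scene camera was too coarse to read the 4 N band against the barrel's end, so the force rests on the height and the wrist reading.
- **Sideways push:** a steady sideways force of about 1 N remained at the wrist while pressing.

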